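# Pry up a granite dough slab and shim it level

### The arm

A 6-joint arm with a two-finger parallel gripper is mounted at the origin on the work surface. World frame = base frame: x ahead of the robot, y to its left, z up, the work surface at z = 0. Lengths are in m, angles in rad, forces in N, time in s.
With the tool pointing down it reaches from about 0.3 to 0.825 m from the base axis. Payload 5.4 kg.
Tool frame: the origin (TCP) lies at the very end of the fingers, on their centre line; the grasp point (between the pads) lies 19 mm behind it; z points along the fingers, x is the direction in which the jaws open and shut, and the axes are right-handed (so a half turn about z gives the same grasp; the last joint's range is limited). The gripper opens to 92 mm and grips with 3 to 60 N. Pads are 20 mm wide; open, the fingers measure 128 mm over their backs; the gripper's body (75 mm by 189 mm) begins 69 mm behind the grasp point.
Start: joints at [0.921, 0.158, 1.597, -0, 1.386, -0.21], TCP at [0.245, 0.52, 0.191] pointing down, gripper open.
Joint ranges: [-2.91, 2.91], [-0.94, 2.29], [0.18, 2.7], [-1.29, 4.43], [0.17, 2.64], [-3, 3]. Speed limits (rad/s): [2.57, 2.57, 3.14, 3.14, 3.14, 3.14].

### API

Orientations are given as a rotation vector (axis times angle).
In Python, from workcell import bot gives the robot as it stands. Calls block until the motion is done:
- bot.goto(position, orientation): joint-space move of the TCP to a pose.
- bot.line_to(position, rot=None, max_speed=0.15): straight line of the TCP; rot=None keeps the orientation; max_speed is the mean speed in m/s.
- bot.set_joints(angles): joint-space move.
- bot.set_gripper(opening, newtons=None): opening from 0.0 (shut) to 1.0 (fully open); newtons is the grip in N (None keeps the last); returns when the fingers have stopped.
- bot.hold(seconds).
- bot.inverse_kinematics(position, orientation): joint angles nearest the present ones, or None.
- bot.read_camera(name): name is "scene" or "top" or "wrist"; returns a dict with "pixels" (400x640x3 uint8, blue, green, red), "fx", "fy", "cx", "cy" (pixels), "R" (3x3) and "t" (3): a world point X has camera coordinates R X + t. Camera axes: x right, y down, z forward; pixel columns grow to the right and rows downward; lengths in m; the calibration is good to about 2 mm. A picture is of the moment at which its call begins. There is no depth.
A pose or a line that the arm cannot do raises bot.MotionError and nothing moves.
- bot.job_done(): hands the job in, once; it reports no verdict.
Readings, each from a call of its own:
- bot.current_clock(): time.
- bot.current_joints(): joint angles.
- bot.current_joint_vel(): joint speeds.
- bot.current_effort(): joint torques, N m.
- bot.current_ee_pos(): TCP position.
- bot.current_tool_rot(): TCP orientation.
- bot.current_contact_force(): force on the tool from outside, world axes, zero at the start.
- bot.current_ft_torque(): the same for the moment, N m.
- bot.current_opening(): opening from 0.0 (shut) to 1.0 (fully open).
Only numpy, scipy, OpenCV 4.12 (cv2) and the standard library are available. Lean on these libraries where they do the work, as an engineer would, in place of code of your own. Each camera call takes 0.05 s, during which the arm holds its last target. There are 200 camera calls.

### The job

The granite dough slab sits low along the edge that faces the fulcrum stand. Put the blade of the pry bar over the stand's ridge and under that edge, lever the slab up and trap the bar's handle under the stand's red keeper so that the edge stays up while you let go; then push the orange shim under the raised rubber runner until its upstand meets the slab's edge. Finally free the bar and let the slab down on the shim so that it is level, and lay the bar flat on the bench, clear of slab and stand; never lift the slab or shove it about with the gripper, and leave the bowl, the tub and the scraper where they are.

Things in the scene. Friction and masses are not known exactly. Their poses are not given: they have to be found in the camera images.
- slab: Loose pale stone slab on two black rubber runners, about 3.2 kg (varies). x from the low edge (facing the stand) to the far edge, y along that edge, z the slab's normal. Stone: x, y = -100..100, z = 36..66 mm; runners 180 mm along y: far x = 80..95, z = 0..36; near x = -70..-54, z = 10..36, so 10 mm short: at the start it leans 0.067 rad towards -x. A 10 mm shim under the near runner levels it
- slab_edge (a point): middle of the lower arris of the slab's low edge, at (-100, 0, 36) mm in the slab's frame. Height over the bench: 24 mm at the start, 36 mm when level, about 40 mm with the bar trapped under the keeper, which leaves about 3 mm over the shim below the near runner
- near_runner (a point): middle of the foot of the near (short) runner, (-62, 0, 10) mm in the slab's frame. It is 16 mm wide; its front face is 30 mm inside the slab's low edge
- stand: Fulcrum stand, screwed to the bench: dark wooden block 34 (x) by 44 mm (y), 22 mm high, under a steel ridge along y, and a red hooked keeper. Origin on the bench under the ridge, x at the slab (within 3 degrees), z up. It stands 40 to 65 mm off the middle of the slab's edge, to the slab's -y side, so the shim goes in on the +y side, some 45 mm from the middle. Its dark foot plates are under 2 mm thick
- ridge (a point): top middle of the fulcrum ridge (round, radius 6 mm, 44 mm long), 28 mm above the bench. The slab's low edge is 47 to 53 mm from it
- keeper (a point): underside of the red keeper's arm, at (-165, -36, 38) mm in the stand's frame. The arm is 14 mm wide (x), 8 mm thick, from its post (face at y = -56 mm) to its free end at y = -20 mm; open below and towards +y. A bar pressed down at y = 0 swings about the ridge to -y, 0.215 rad, under it, and on letting up rises against it; the slab's weight (some 4 N there) keeps it there
- bar: Loose pry bar, 252 mm long, 0.35 kg, lying flat. Origin under the middle of the wooden handle, x towards the blade's tip, z up. Handle x = -67..67 mm, 24 mm wide and high; flat steel blade x = 60..185 mm, 22 mm wide, 7 mm thick; undersides flush at z = 0. Centre of mass near x = 30 mm. With the ridge under x = 117 mm the tip is 18 mm under the slab's edge and the handle end 20 mm past the keeper
- bar_tip (a point): end of the blade, at (185, 0, 3.5) mm in the bar's frame. To enter the gap over the ridge the bar leans about 0.34 rad tip-down; the slab starts to rise near 0.2 rad tip-down; the keeper holds the bar near 0.085 rad handle-down; 0.12 rad handle-down clears the keeper by 6 mm and the bench by 5 mm. Pressing takes about 6 to 10 N on the handle
- shim: Loose orange shim, 0.16 kg: plate 115 mm long (x = -115..0 mm), 50 mm wide, 10 mm thick; an upstand across it at x = -70..-60 mm, to z = 52 mm. Origin under the middle of the plate's front edge, which goes first under the slab; x forward, z up. With the upstand against the slab's edge the front is 60 mm inside that edge, 14 mm past the near runner
- shim_front (a point): the middle of the shim's front edge, underside: the shim's origin
- shim_grip (a point): middle of the shim's grip rib, at (-92, 0, 38) mm in its frame. The rib runs along x from -115 to -70 mm, 16 mm thick (y), z = 10..52 mm; hold it from above across y
- bowl: bystander: steel bowl, 150 mm across, 60 mm high, origin under its centre; leave it
- tub: bystander: clear round tub with a white lid, 80 mm across, 100 mm high, origin under its centre; leave it
- scraper: bystander: bench scraper lying flat, 95 x 130 x 21 mm, white handle; leave it
Mind the look-alikes: they are no part of the job. There is more than one size of the shim; the one meant has the size given above. Of the things that look like the stand, the larger one is meant.

How it is judged:
On the way, in this order (a step that is already met when the one before it is completed fails the run):
1. the slab's low edge is pried up by the bar over the stand (height (world z) of slab_edge above 0.037 m and contact force between bar and slab above 3 N and contact force between bar and stand above 3 N), for 0.2 s.
2. the bar is trapped under the keeper: the gripper has let go of it and the edge stays up (height (world z) of slab_edge above 0.037 m and contact force between the fingers and bar below 0.05 N and contact force between bar and slab above 3 N), for 0.3 s.
3. the shim is pushed in past the near runner while the bar holds the edge up (x of shim_front in the frame of slab above -0.05 m and y of shim_front in the frame of slab between -0.075 and 0.075 m and contact force between bar and slab above 3 N and height (world z) of shim_front below 0.006 m), for 0.2 s.
At the end, for the whole second after the job is handed in: The slab rests on shim and far runner, level within 0.02 rad; the shim's front is at least 50 mm inside the slab's edge (upstand within 10 mm of it) and within 75 mm of the slab's middle line; the bar lies flat and still on the bench, touching neither slab, stand nor shim (x of shim_front in the frame of slab above -0.05 m and y of shim_front in the frame of slab between -0.075 and 0.075 m and angle between slab's own z axis and vertical below 0.02 rad and contact force between slab and shim above 3 N and contact force between bar and slab below 0.05 N and contact force between bar and stand below 0.05 N and contact force between bar and shim below 0.05 N and height (world z) of bar below 0.006 m and height (world z) of bar_tip below 0.01 m and angle between bar's own z axis and vertical below 0.06 rad and linear speed of each of bar, slab below 0.02 m/s).
It fails at once if the gripper or arm pushes or lifts the slab (more than 4 N) (contact force between any of the fingers, the arm and slab above 4 N).
It fails at once if the slab is shoved more than 40 mm (distance of slab from where it was at the start of the episode above 0.04 m).
It fails at once if a bystander is moved more than 20 mm (distance of any of bowl, tub, scraper from where it was at the start of the episode above 0.02 m).
It also fails if it takes over 72 s, if anything falls off the work surface, if the arm or the gripper's body presses on something with over 40 N, if the wrist force passes 120 N, or if a joint passes its speed limit or range.

## Working session

There is one attempt and no reset: what is moved stays moved. The work goes in short steps, each a Python script; the robot and the scene stay as the last script left them, time stands still between calls to the robot, and variables do not carry over. Pictures are saved under pics/ and viewed, about 8 in all and at most 12, crops included, and the job is handed in when it is done.

```bash
ls; mkdir -p pics; python3 - <<'E'
from workcell import bot
import cv2,pickle
d={}
for n in("scene","top"):
    c=bot.read_camera(n);d[n]=c;cv2.imwrite(f"pics/{n}0.png",c["pixels"]);print(n,c["fx"],c["cx"],c["cy"],c["R"],c["t"])
pickle.dump(d,open("cams.pkl","wb"))
E
```

```text
pics
scene 376.3950845085707 317.44873588418824 198.69273513961127 [[ 0.60464587  0.79639747  0.01242704]
 [ 0.45955419 -0.33607737 -0.82210823]
 [-0.65054847  0.50279525 -0.56919559]] [-0.33581094 -0.19823885  1.47406486]
top 399.3180435145918 326.17393788021764 200.95255382617916 [[ 0.07599883 -0.99709735  0.00458779]
 [-0.9760155  -0.07533177 -0.20425197]
 [ 0.20400471  0.01104515 -0.9789076 ]] [-0.00502668  0.55290983  1.19914538]
```

View pics/top0.png

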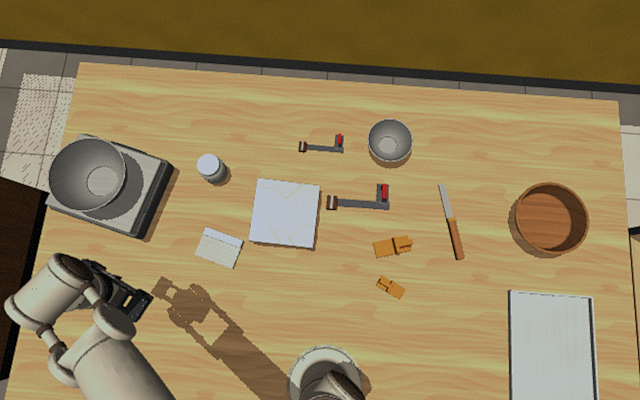

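View pics/scene0.png

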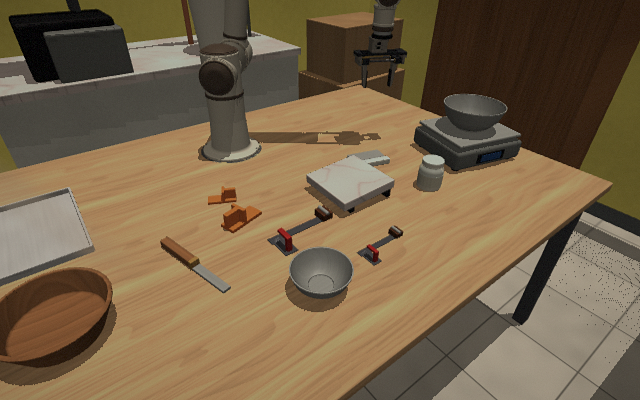

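Top view candidates:
- **Stand:** (345,203) large or (322,146) small. I choose the large one.
- **Shim:** (393,246) large or (391,287) small. I choose the large one.
- **Bar:** (452,220) is the only one. 
- **Bystanders:** slab (285,213), bowl (390,142), tub (212,168), scraper (219,247).

The slab's low edge faces image right, which is -y in the world.

```bash
cat > h.py <<'E'
from workcell import bot
import cv2,numpy as np
from scipy.spatial.transform import Rotation as Ro
def ray(c,uv,z):
    d=c["R"].T@np.array([(uv[0]-c["cx"])/c["fx"],(uv[1]-c["cy"])/c["fy"],1]);o=-c["R"].T@c["t"]
    return (o+d*(z-o[2])/d[2])
def proj(c,X):
    p=c["R"]@np.asarray(X)+c["t"];return np.array([c["fx"]*p[0]/p[2]+c["cx"],c["fy"]*p[1]/p[2]+c["cy"]])
def down(yaw,tilt=None):
    """tool down, tool x (jaw axis) at world angle yaw"""
    c,s=np.cos(yaw),np.sin(yaw)
    return Ro.from_matrix(np.array([[c,s,0],[s,-c,0],[0,0,-1]]))
def down_best(yaw):
    return down(yaw).as_rotvec()
E
python3 - <<'E'
from h import *
import pickle
d=pickle.load(open("cams.pkl","rb"));c=d["top"]
for n,uv,z in [("ridgeblk",(332,203),.025),("keeper",(384,190),.045),("slab TL",(257,179),.06),("TR",(321,184),.06),("BR",(314,248),.06),("BL",(250,242),.06),("shim",(393,246),.02),("shimR",(408,241),.05),("shimsm",(391,287),.01),("bartip",(441,184),.005),("barend",(460,259),.02),("bowl",(390,142),.05)]:
    print(n,ray(c,uv,z).round(3))
w=bot.read_camera("wrist");R=Ro.from_rotvec(bot.current_tool_rot()).as_matrix();p=np.array(bot.current_ee_pos())
print(w["fx"],w["cx"],w["cy"]);print("cam in tool",R.T@(-w["R"].T@w["t"]-p), (w["R"]@R).round(3))
print(R.round(3))
for P in [(.55,-.12,.38),(.55,-.02,.38),(.5,-.25,.38)]:
  for a in (0,1.57,3.14,-1.57):
    print(P,a,bot.inverse_kinematics(P,down_best(a)))
E
```

```text
ridgeblk [0.553 0.018 0.025]
keeper [ 0.604 -0.144  0.045]
slab TL [0.605 0.261 0.06 ]
TR [0.604 0.058 0.06 ]
BR [0.401 0.063 0.06 ]
BL [0.405 0.261 0.06 ]
shim [ 0.43  -0.185  0.02 ]
shimR [ 0.446 -0.225  0.05 ]
shimsm [ 0.303 -0.185  0.01 ]
bartip [ 0.649 -0.337  0.005]
barend [ 0.406 -0.397  0.02 ]
bowl [ 0.765 -0.156  0.05 ]
322.6872705467715 318.37666296696847 199.33004291568747
cam in tool [ 6.70013153e-05 -7.14426881e-02 -1.94201324e-01] [[ 1.    -0.001 -0.001]
 [ 0.001  0.968 -0.251]
 [ 0.001  0.251  0.968]]
[[ 0.426  0.905 -0.001]
 [ 0.905 -0.426 -0.001]
 [-0.001 -0.    -1.   ]]
(0.55, -0.12, 0.38) 0 [-4.29448986e-01  7.92537037e-02  1.31635190e+00 -4.44089210e-16
  1.74598705e+00 -4.29448986e-01]
(0.55, -0.12, 0.38) 1.57 [-0.42944899  0.0792537   1.3163519   0.          1.74598705 -1.99944899]
(0.55, -0.12, 0.38) 3.14 [-0.42944899  0.0792537   1.3163519   0.          1.74598705  2.71373632]
(0.55, -0.12, 0.38) -1.57 [-0.42944899  0.0792537   1.3163519   0.          1.74598705  1.14055101]
(0.55, -0.02, 0.38) 0 [-2.55964797e-01  4.56255110e-02  1.35153788e+00 -4.44089210e-16
  1.74442926e+00 -2.55964797e-01]
(0.55, -0.02, 0.38) 1.57 [-0.2559648   0.04562551  1.35153788  0.          1.74442926 -1.8259648 ]
(0.55, -0.02, 0.38) 3.14 [-0.2559648   0.04562551  1.35153788  0.          1.74442926  2.88722051]
(0.55, -0.02, 0.38) -1.57 [-0.2559648   0.04562551  1.35153788  0.          1.74442926  1.3140352 ]
(0.5, -0.25, 0.38) 0 [-6.79810745e-01  6.87519300e-02  1.32743014e+00 -4.44089210e-16
  1.74541058e+00 -6.79810745e-01]
(0.5, -0.25, 0.38) 1.57 [-0.67981075  0.06875193  1.32743014  0.          1.74541058 -2.24981075]
(0.5, -0.25, 0.38) 3.14 [-0.67981075  0.06875193  1.32743014  0.          1.74541058  2.46337456]
(0.5, -0.25, 0.38) -1.57 [-0.67981075  0.06875193  1.32743014  0.          1.74541058  0.89018925]
```

```bash
python3 - <<'E'
from h import *
import pickle
d={}
for n,P in [("B",(.52,-.03,.24)),("A",(.5,-.28,.24))]:
    bot.goto(P,down_best(0));bot.hold(.2)
    c=bot.read_camera("wrist");d[n]=c;cv2.imwrite(f"pics/w{n}.png",c["pixels"])
print(bot.current_clock())
pickle.dump(d,open("w.pkl","wb"))
E
```

```text
3.8417
```

View pics/wB.png

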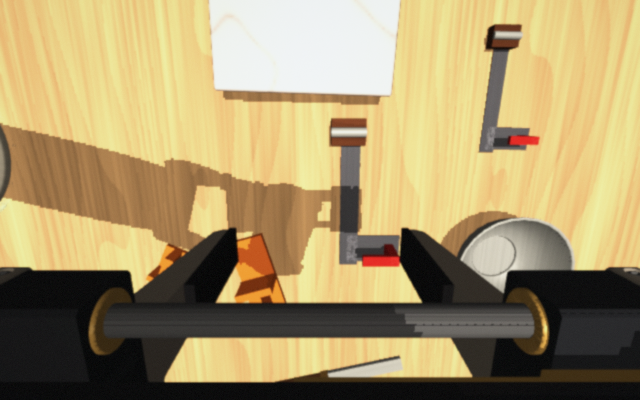

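View pics/wA.png

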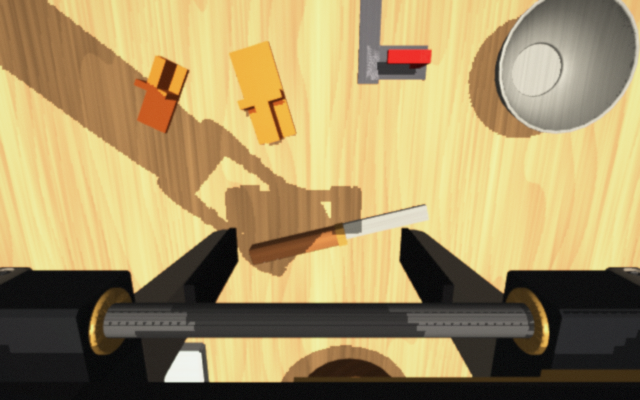

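wB shows the slab's low edge from (215,92) to (395,97), the ridge from (332,132) to (366,132), and the red keeper arm at (362–400,262). wA shows the large shim at (263,92), the small shim at (163,95), and the bar from (252,255) to (427,212). Next I'll take enlarged crops to read exact corners.

```bash
python3 - <<'E'
import cv2
b=cv2.imread("pics/wB.png");a=cv2.imread("pics/wA.png")
cv2.imwrite("pics/cB.png",cv2.resize(b[80:280,205:415],None,fx=3,fy=3,interpolation=cv2.INTER_NEAREST))
cv2.imwrite("pics/cA.png",cv2.resize(a[30:275,220:440],None,fx=2.4,fy=2.4,interpolation=cv2.INTER_NEAREST))
E
```

```text
(no output)
```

View pics/cB.png

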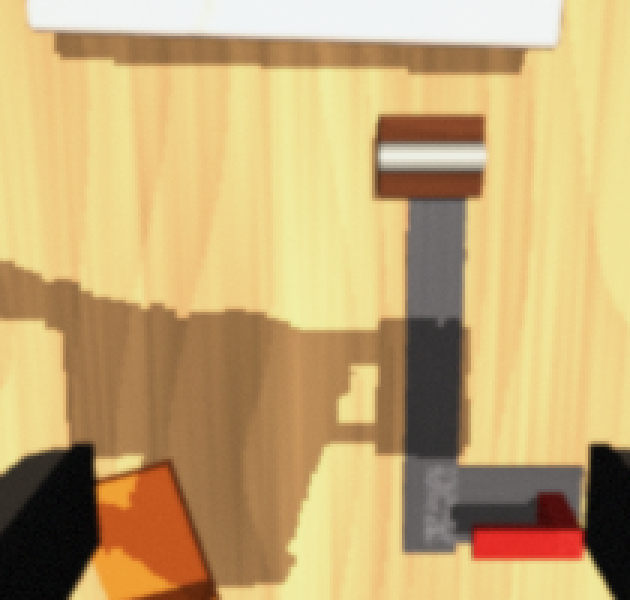

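View pics/cA.png

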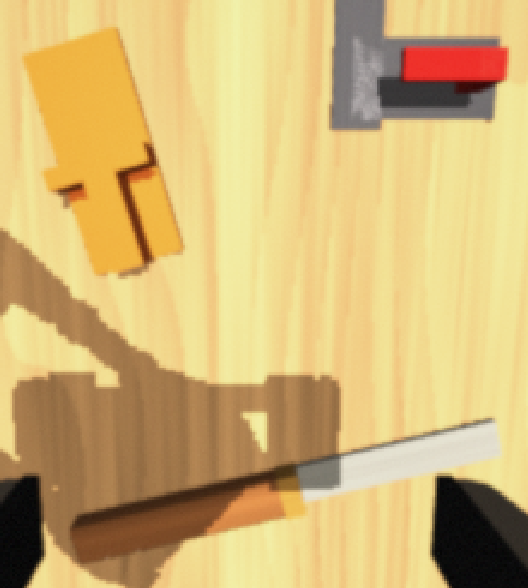

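```bash
python3 - <<'E'
from h import *
import pickle
d=pickle.load(open("w.pkl","rb"))
B=lambda u,v,z:ray(d["B"],(205+u/3,80+v/3),z)
A=lambda u,v,z:ray(d["A"],(220+u/2.4,30+v/2.4),z)
r1,r2=B(377.5,157,.028),B(486,155.5,.028);rd=(r1+r2)/2;print("ridge",r1,r2,rd,"yawR",np.degrees(np.arctan2(*(r1-r2)[1::-1])))
kB,kA=B(473,543,.046),A(402,63.5,.046);print("keeper free end",kB,kA)
for k in(kB,kA):
    v=rd-k;print("dist",np.hypot(*v[:2]),"exp",np.hypot(165,20),"yaw",np.degrees(np.arctan2(v[1],v[0])-np.arctan2(20,165)))
e1,e2=B(30,28,.054),B(556,46,.054);print("slab",e1,e2,np.linalg.norm(e1-e2),"yaw",np.degrees(np.arctan2(*(e1-e2)[1::-1]))+90-180)
print("ridge-edge", (rd-e1)[:2]) 
s=[A(24,55,.01),A(118,28,.01),A(184,248,.01),A(97,274,.01)]
print("shim",[x.round(4) for x in s],[np.linalg.norm(s[i]-s[i-1]).round(4) for i in range(4)])
f=(s[0]+s[1])/2;b=(s[2]+s[3])/2;print("front",f,"yaw",np.degrees(np.arctan2((f-b)[1],(f-b)[0])))
h1,h2=A(80,562,.024),A(305,515,.024);t1,t2=A(303,502,.007),A(500,457,.007);t3=A(495,420,.007);print("bar",h1,h2,t1,t2,t3)
for a,b in((h1,h2),(t1,t2),(h1,t2)):print(np.linalg.norm((b-a)[:2]),np.degrees(np.arctan2((b-a)[1],(b-a)[0])))
# blade from mask
E
```

```text
ridge [0.53458038 0.02224415 0.028     ] [0.57919412 0.02293647 0.028     ] [0.55688725 0.02259031 0.028     ] yawR -179.11095807035477
keeper free end [ 0.57740446 -0.14164236  0.046     ] [ 0.57663272 -0.1429215   0.046     ]
dist 0.16550929021033384 exp 166.20770138594662 yaw 90.20971051290427
dist 0.16668546209911372 exp 166.20770138594662 yaw 89.89197357924233
slab [0.40346925 0.07036032 0.054     ] [0.59997224 0.06435856 0.054     ] 0.19659461762274758 yaw 88.25056915882482
ridge-edge [ 0.153418   -0.04777001]
shim [array([ 0.392 , -0.1335,  0.01  ]), array([ 0.4401, -0.1208,  0.01  ]), array([ 0.4718, -0.2292,  0.01  ]), array([ 0.4244, -0.2432,  0.01  ])] [np.float64(0.1143), np.float64(0.0497), np.float64(0.1129), np.float64(0.0494)]
front [ 0.41604363 -0.12718144  0.01      ] yaw 106.37907030399418
bar [ 0.41021673 -0.40645649  0.024     ] [ 0.53933831 -0.37705268  0.024     ] [ 0.53961056 -0.37586705  0.007     ] [ 0.65318362 -0.34772663  0.007     ] [ 0.64835905 -0.32548156  0.007     ]
0.13242721031112442 12.828736593102251
0.1170073527276953 13.916125158532388
0.24996420412956102 13.588857061583187
```

```bash
cat >> h.py <<'E'
RIDGE=np.array([.5569,.0226,.022]);PSI=np.radians(90.0)
G=np.eye(4);G[:3,:3]=[[0,-1,0],[-1,0,0],[0,0,-1]];G[:3,3]=[.015,0,.003]
def tool(R,p):
    T=np.eye(4);T[:3,:3]=R;T[:3,3]=p;T=T@G
    return T[:3,3],Ro.from_matrix(T[:3,:3]).as_rotvec()
def lever(phi,yaw=0,s=.117,lift=0.):
    """tool pose: bar on ridge at bar x = s, tip-down phi, yaw about the ridge"""
    R=(Ro.from_euler("z",PSI+yaw)*Ro.from_euler("y",phi)).as_matrix()
    return tool(R,RIDGE+(.006+lift)*R[:,2]-s*R[:,0])
def flat(x,y,yaw,z=0.):
    return tool(Ro.from_euler("z",yaw).as_matrix(),[x,y,z])
def F():return np.round(bot.current_contact_force(),1)
def snap(n,cam="wrist"):
    c=bot.read_camera(cam);cv2.imwrite(f"pics/{n}.png",c["pixels"]);return c
E
python3 - <<'E'
from h import *
y=np.radians(13.4);o=(.4717,-.3794)
for a in [(.34,0,.197,.003),(.34,0,.117,.002),(0,),(-.12,),(-.12,.215),(-.085,.215)]:
    q=bot.inverse_kinematics(*lever(*a));print(a,None if q is None else np.round(q,2))
bot.goto(*flat(*o,y,.08)); bot.line_to(flat(*o,y)[0],max_speed=.1)
bot.set_gripper(0,40);print(bot.current_opening()*92)
p=flat(*o,y,.14);bot.line_to(p[0],max_speed=.2)
print(F(),bot.current_clock())
bot.goto(*lever(.34,0,.217,.03)); bot.line_to(*lever(.34,0,.197,.003),max_speed=.1);bot.hold(.2)
print(F(),bot.current_clock());snap("ins1")
E
```

```text
(0.34, 0, 0.197, 0.003) [-0.27  0.23  1.75 -0.37  1.09 -0.11]
(0.34, 0, 0.117, 0.002) [-0.13  0.27  1.77 -0.38  1.09  0.04]
(0,) [-0.36  0.3   1.76 -0.    1.07 -0.36]
(-0.12,) [-0.43  0.34  1.75  0.12  1.1  -0.48]
(-0.12, 0.215) [-0.4   0.41  1.66  0.11  1.15 -0.66]
(-0.085, 0.215) [-0.38  0.39  1.67  0.08  1.13 -0.63]
0.4418476259331011
[-0.3 -1.  -0. ] 8.1
[-0.5 -0.3 -0.6] 9.7583
```

View pics/ins1.png

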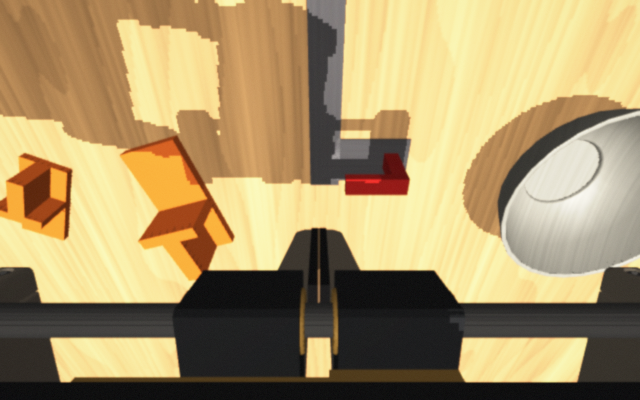

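The jaws closed on nothing, so the grasp missed. I'll look at the bar.

```bash
python3 - <<'E'
from h import *
import pickle
p=lever(.34,0,.217,.08);bot.line_to(p[0],max_speed=.2)
bot.goto((.5,-.28,.24),down_best(0));bot.set_gripper(1);bot.hold(.1)
c=snap("wA2");pickle.dump(c,open("wA2.pkl","wb"));print(F(),bot.current_clock(),bot.current_ee_pos(),flat(.4717,-.3794,.234)[0])
E
```

```text
[ 0.1 -0.1 -0.5] 12.6333 [ 0.50001119 -0.28001283  0.24001982] [ 0.4862912  -0.37592194  0.003     ]
```

View pics/wA2.png

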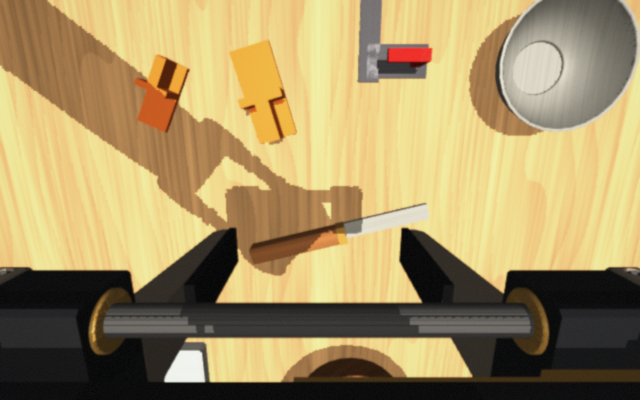

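The bar hasn't moved, so the fingers never touched it. I'll repeat the descent step by step and print poses.

```bash
python3 - <<'E'
from h import *
y=np.radians(13.4);o=(.4717,-.3794)
P=lambda s:print(s,np.round(bot.current_ee_pos(),4),Ro.from_rotvec(bot.current_tool_rot()).as_matrix().round(2).tolist(),F(),round(bot.current_opening()*92,1),bot.current_clock())
bot.goto(*flat(*o,y,.08));P("above");bot.line_to(flat(*o,y)[0],max_speed=.1);P("down")
c=snap("down");snap("downtop","top")
E
python3 -c "
import cv2,numpy as np
a=cv2.imread('pics/down.png');b=cv2.resize(cv2.imread('pics/downtop.png')[150:300,380:540],None,fx=2.67,fy=2.67)
cv2.imwrite('pics/dd.png',np.hstack([a[:, 130:500],b[:400]]))"
```

```text
above [ 0.4867 -0.3761  0.0837] [[0.23, -0.97, 0.0], [-0.97, -0.23, -0.0], [0.0, -0.0, -1.0]] [ 0.6 -0.1 -0. ] 92.1 13.7417
down [ 0.4868 -0.3765  0.0038] [[0.23, -0.97, 0.0], [-0.97, -0.23, -0.0], [0.0, -0.0, -1.0]] [ 0.1 -0.1  0.6] 92.1 14.6917
```

View pics/dd.png

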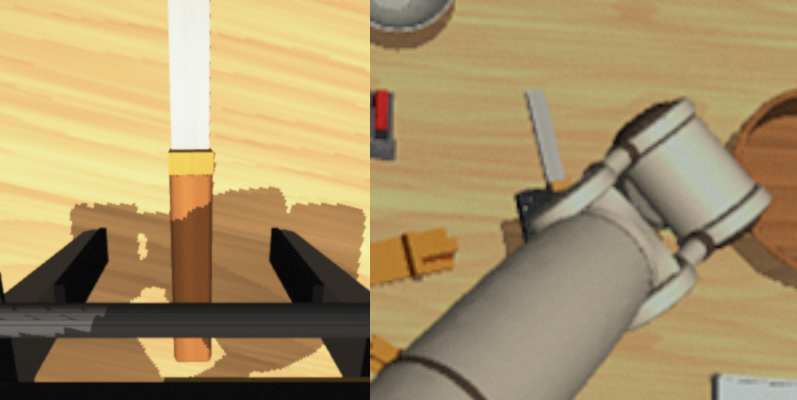

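```bash
python3 - <<'E'
from h import *
for o in (.4,.3,.25,.2):
    bot.set_gripper(o,30);print(o,round(bot.current_opening()*92,1),F(),bot.current_clock())
snap("grip")
import numpy as np
a=cv2.imread('pics/down.png');b=cv2.imread('pics/grip.png');print(np.abs(a[:220].astype(int)-b[:220]).mean())
E
```

```text
0.4 36.8 [ 0.5 -0.2 -0.7] 15.7083
0.3 27.9 [-0.1  0.3  0.2] 16.05
0.25 22.7 [-0.1  0.2  0.6] 16.3333
0.2 18.2 [-0.2 -0.3  0.3] 16.6167
5.248008996212121
```

```bash
python3 - <<'E'
import cv2,numpy as np
a=cv2.imread('pics/grip.png')[100:400,220:420];b=cv2.imread('pics/down.png')[100:400,220:420]
cv2.imwrite('pics/gd.png',cv2.resize(np.hstack([a,b]),None,fx=2,fy=2))
E
```

```text
(no output)
```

View pics/gd.png

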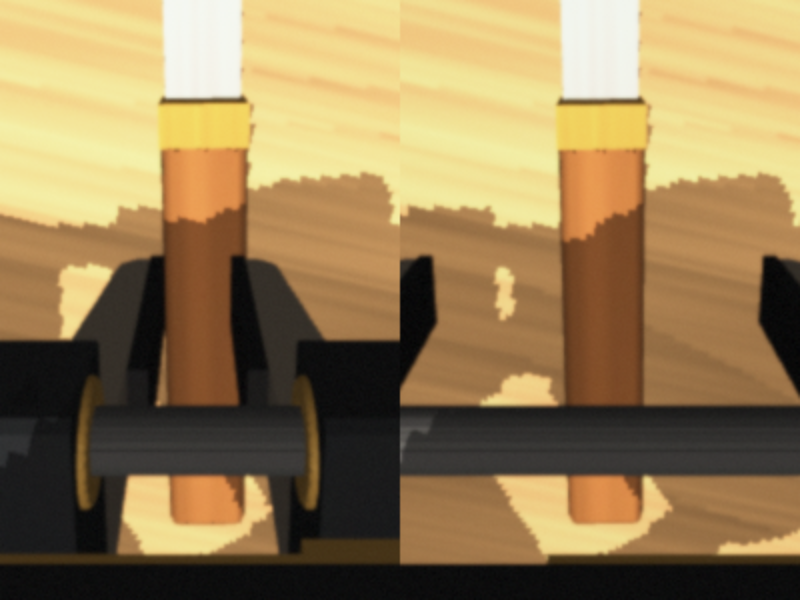

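```bash
python3 - <<'E'
from h import *
print(np.round(bot.current_ee_pos(),4))
for o in (.16,.12,.06,0):
    bot.set_gripper(o,30);print(o,round(bot.current_opening()*92,2),F(),bot.current_clock())
snap("grip2")
a=cv2.imread('pics/grip2.png')[100:400,220:420]
cv2.imwrite('pics/gd2.png',cv2.resize(a,None,fx=2,fy=2))
E
```

```text
[ 0.4863 -0.3759  0.003 ]
0.16 14.66 [-0.2  0.2  0.4] 16.9333
0.12 10.99 [0.2 0.4 0.5] 17.2
0.06 5.55 [-0.9 -0.7 -0.4] 17.5
0 0.41 [-0.   0.2 -0.1] 17.7667
```

The commanded gap is below the handle's width, yet the gripper feels no contact. I'll lift, then probe the handle gently from above with closed fingers, stopping at 5 N.

```bash
python3 - <<'E'
from h import *
y=np.radians(13.4);o=(.4717,-.3794)
p=flat(*o,y)[0]
bot.line_to(p+[0,0,.06],max_speed=.15);c=snap("lift")
for z in (.035,.028,.024,.020,.016,.012,.008,.004):
    bot.line_to([p[0],p[1],z],max_speed=.06);f=F();print(z,np.round(bot.current_ee_pos(),4),f)
    if abs(f[2])>5:break
snap("probe")
a=[cv2.imread(f'pics/{n}.png')[0:400,190:450] for n in("grip2","lift","probe")]
cv2.imwrite('pics/tri.png',np.hstack(a));print(bot.current_clock())
E
```

```text
0.035 [ 0.4863 -0.3759  0.0347] [ 0.9 -0.2  0.3]
0.028 [ 0.4861 -0.3757  0.0276] [-0.1  0.2  0.3]
0.024 [ 0.4861 -0.3757  0.0237] [-0.2 -0.  -0.1]
0.02 [ 0.4861 -0.3757  0.0196] [-0.4 -0.2  0.6]
0.016 [ 0.4861 -0.3757  0.0156] [ 0.5 -0.5 -0.3]
0.012 [ 0.4861 -0.3757  0.0116] [-0.2  0.1  0. ]
0.008 [ 0.4861 -0.3757  0.0076] [ 0.4 -0.7 -0.6]
0.004 [ 0.4861 -0.3757  0.0036] [-0.2  0.  -0.4]
20.85
```

View pics/tri.png

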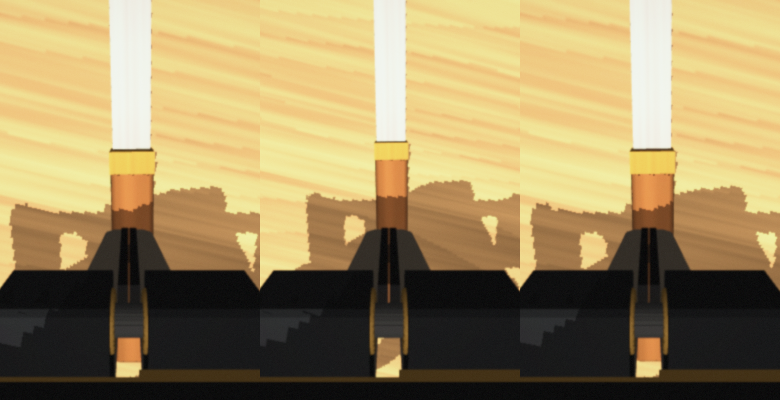

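The fingers pass straight through the handle with no force, although TCP z = 3.6 mm and the handle is 24 mm high. Next I'll probe the blade, then the larger shim's rib, to see whether the fault covers every object or only the bar.

```bash
python3 - <<'E'
from h import *
y=np.radians(13.4);d=np.array([np.cos(y),np.sin(y)]);o=np.array([.4717,-.3794])
def probe(xy,zs,n):
    for z in zs:
        bot.line_to([*xy,z],max_speed=.1);f=F()
        print(n,z,np.round(bot.current_ee_pos(),4)[2],f)
        if abs(f[2])>3:break
    bot.line_to([*xy,.09],max_speed=.25)
p=np.array(bot.current_ee_pos());bot.line_to([p[0],p[1],.05],max_speed=.25)
probe(o+.12*d,(.012,.006,.002),"blade")
a=np.radians(106.4);g=np.array([.416,-.127])-.092*np.array([np.cos(a),np.sin(a)])
probe(g,(.056,.052,.049,.046),"rib")
print(bot.current_clock())
E
```

```text
blade 0.012 0.0122 [-0.7  0.8  0.6]
blade 0.006 0.0054 [ 0.  -1.2  0. ]
blade 0.002 0.0016 [-1.  -0.1  0.3]
rib 0.056 0.0561 [ 0.1 -0.3  0.7]
rib 0.052 0.0515 [-0.7  0.  -1.2]
rib 0.049 0.0487 [ 0.4 -0.2  0.4]
rib 0.046 0.0458 [0.6 0.1 0.1]
26.7083
```

```bash
python3 - <<'E'
from h import *
a=np.radians(106.4);g=np.array([.416,-.127])-.092*np.array([np.cos(a),np.sin(a)])
bot.set_gripper(.7,30)
bot.goto((*g,.09),down_best(a-np.pi/2));bot.line_to((*g,.018),max_speed=.1)
bot.set_gripper(0,30);print("opening mm",bot.current_opening()*92,F(),np.round(bot.current_ee_pos(),4),bot.current_clock())
c=snap("ribgrip");snap("ribtop","top")
E
python3 - <<'E'
import cv2,numpy as np
d=lambda n:cv2.imread(f'pics/{n}.png')
cv2.imwrite('pics/rg.png',np.hstack([d('ribgrip')[:,140:500],cv2.resize(d('ribtop')[170:320,340:490],(400,400))]))
E
```

```text
opening mm 15.383645645882906 [-0.7  0.9  0.5] [ 0.4419 -0.2153  0.018 ] 30.8417
```

The rib is gripped at 15.4 mm, so the fingers do work. The pads' effective depth or the bar itself is the odd part. I'll release the shim and probe the handle and then the bench further down in small steps, stopping at 3 N.

```bash
python3 - <<'E'
from h import *
y=np.radians(13.4);o=(.4717,-.3794);p=flat(*o,y)[0]
bot.set_gripper(.5);q=np.array(bot.current_ee_pos());bot.line_to(q+[0,0,.06],max_speed=.25)
bot.goto(*flat(*o,y,.04));bot.set_gripper(0)
bot.line_to([p[0],p[1],.003],max_speed=.15)
for z in (0,-.002,-.004,-.006,-.008):
    try: bot.line_to([p[0],p[1],z],max_speed=.06)
    except bot.MotionError as e: print(e);break
    bot.hold(.1);f=F();print(z,np.round(bot.current_ee_pos(),4),f)
    if abs(f[2])>3:break
bot.line_to([p[0],p[1],.04],max_speed=.2);print(bot.current_clock())
E
```

```text
0 [ 0.4867 -0.3764  0.0005] [ 0.8 -0.2  3.1]
35.15
```

Contact came at z = 0, which could be the bench or the handle top. I'll run one decisive test: straddle the handle with the jaws open, feel downward, then close at the lowest free height.

```bash
python3 - <<'E'
from h import *
y=np.radians(13.4);o=(.4717,-.3794);p=flat(*o,y)[0]
bot.set_gripper(.6,30);bot.line_to([p[0],p[1],.002],max_speed=.15)
z=.002
for zz in (-.001,-.004,-.008,-.012):
    bot.line_to([p[0],p[1],zz],max_speed=.08);f=F();print(zz,np.round(bot.current_ee_pos(),4),f)
    if abs(f[2])>3:break
bot.set_gripper(0,30);print("opening mm",bot.current_opening()*92,F(),bot.current_clock())
E
```

```text
-0.001 [ 4.867e-01 -3.764e-01 -2.000e-04] [-0.4 -0.2  0.6]
-0.004 [ 0.4862 -0.3758 -0.004 ] [ 0.2 -0.7  0.4]
-0.008 [ 0.486  -0.3756 -0.0085] [-0.1  1.2  1. ]
-0.012 [ 0.4861 -0.3756 -0.0124] [ 0.7 -0.9  0. ]
opening mm 23.390355539855513 [ 0.6 -1.9 -0.4] 38.0417
```

The reported TCP lies about 23.5 mm past the real finger ends. The jaw image agrees, with fingertip depth about 0.182 m instead of 0.206 m. The bar is now gripped at 23.4 mm. I'll set the grasp offset to match, check in a tilted pose whether the bias is in the tool or world frame, and go on.

```bash
sed -i 's/^G\[:3,3\]=.*//; s/^G=np.eye(4);G\[:3,:3\]=\(.*\);G\[:3,3\].*/G=np.eye(4);G[:3,:3]=\1;G[:3,3]=[.015,0,-.0124]/' h.py; grep -n "^G=" h.py
python3 - <<'E'
from h import *
def pd(x): return np.round(x,4)
p=np.array(bot.current_ee_pos());bot.line_to(p+[0,0,.13],max_speed=.3);print("open",bot.current_opening()*92)
bot.goto(*lever(.34,0,.217,.03))
w=bot.read_camera("wrist");R=Ro.from_rotvec(bot.current_tool_rot()).as_matrix();q=np.array(bot.current_ee_pos())
print("cam in tool",pd(R.T@(-w["R"].T@w["t"]-q)),"ref 0 -.0714 -.1942; open",bot.current_opening()*92)
cv2.imwrite("pics/ins2.png",w["pixels"])
import pickle;pickle.dump(w,open("ins2.pkl","wb"))
# expected bar pixels: handle/blade top line
To=np.eye(4);To[:3,:3]=R;To[:3,3]=q;B=To@np.linalg.inv(G)
print("tip pred",proj(w,(B@[.185,0,.007,1])[:3]),"ferrule",proj(w,(B@[.067,0,.024,1])[:3]),bot.current_clock())
E
```

```text
16:G=np.eye(4);G[:3,:3]=[[0,-1,0],[-1,0,0],[0,0,-1]];G[:3,3]=[.015,0,-.0124]
open 23.788301786049733
cam in tool [-0.0012 -0.0715 -0.1943] ref 0 -.0714 -.1942; open 23.71139884229669
tip pred [ 321.39322196 -110.24192553] ferrule [320.72401172 157.53855788] 39.6333
```

```bash
python3 - <<'E'
from h import *
im=cv2.imread("pics/ins2.png");print([ (r,im[r,320].tolist()) for r in range(120,215,8)])
bot.line_to(*lever(.34,0,.197,.003),max_speed=.12);print(F())
bot.line_to(*lever(.34,0,.117,.003),max_speed=.12);print("in",F(),bot.current_clock())
for ph in (.27,.2,.13,.06,0,-.06,-.12):
    bot.line_to(*lever(ph,lift=.001),max_speed=.06);f=F();print(ph,f,np.round(bot.current_ee_pos()-lever(ph,lift=.001)[0],4))
    if np.linalg.norm(f)>25:break
bot.hold(.2);print(F(),np.round(bot.current_ft_torque(),2),bot.current_opening()*92,bot.current_clock());snap("lev")
E
```

```text
[(120, [139, 151, 155]), (128, [139, 150, 153]), (136, [137, 149, 153]), (144, [137, 148, 152]), (152, [39, 60, 82]), (160, [54, 120, 166]), (168, [53, 120, 165]), (176, [54, 120, 166]), (184, [49, 89, 147]), (192, [48, 89, 148]), (200, [49, 91, 147]), (208, [48, 90, 147])]
[ 1.4 -0.5 -3.5]
in [ 0.6 -0.4 -3.8] 40.8833
0.27 [ 0.1 -0.2 -3.8] [ 0.     -0.0014  0.0004]
0.2 [ 0.4  6.1 -1.8] [0.0001 0.001  0.0001]
0.13 [-0.1  7.3 -0.6] [0.0002 0.001  0.0003]
0.06 [-0.   6.7  1.9] [0.0002 0.0009 0.0004]
0 [0.1 6.2 2.5] [0.0001 0.0008 0.0004]
-0.06 [-0.7  7.2  5.7] [0.0003 0.0008 0.001 ]
-0.12 [-1.5  6.2  5.6] [0.0003 0.0007 0.0011]
[-1.9  5.8  4.7] [0.89 0.33 0.19] 23.855491854384383 42.9333
```

```bash
python3 - <<'E'
from h import *
for yw in (.075,.15,.225):
    bot.line_to(*lever(-.12,yw,lift=.001),max_speed=.07);print(yw,F())
for ph in (-.10,-.085,-.075):
    bot.line_to(*lever(ph,.222,lift=.001),max_speed=.05);f=F();print(ph,f)
bot.set_gripper(.5);print(F(),bot.current_clock())
p=np.array(bot.current_ee_pos());R=Ro.from_rotvec(bot.current_tool_rot()).as_matrix()
bot.line_to(p-.10*R[:,2],max_speed=.25);bot.hold(.1)
a=snap("trapw")["pixels"];b=snap("traps","scene")["pixels"];print(bot.current_clock())
cv2.imwrite("pics/trap.png",np.hstack([a[:,160:560],cv2.resize(b[140:290,250:400],(400,400))]))
E
```

```text
0.075 [-1.6  4.1  7.1]
0.15 [-0.2  1.3  7.4]
0.225 [-0.3 -0.1  7.1]
-0.1 [ 3.4 -4.6 -0.2]
-0.085 [  8.   -5.6 -10. ]
-0.075 [ 10.8  -5.1 -15.6]
[-0.3 -0.2  0.2] 45.0167
45.7667
```

View pics/trap.png

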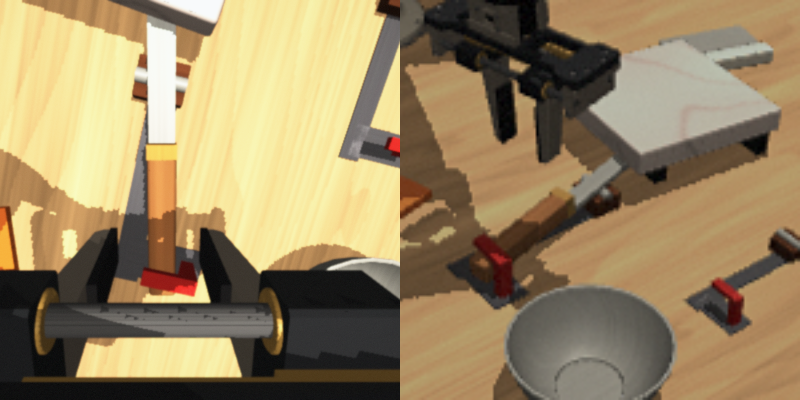

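The view shows the bar's handle under the red keeper, the slab edge raised, and the gripper clear. Next comes the shim.

```bash
python3 - <<'E'
from h import *
u=lambda a:np.array([np.cos(a),np.sin(a)])
a=np.radians(106.4);b=np.radians(88.5)
g=np.array([.416,-.127])-.092*u(a);T=lambda f,z:np.array([*(f-.092*u(b)),z])
bot.goto((*g,.05),down_best(a-np.pi/2));bot.line_to((*g,-.004),max_speed=.15)
bot.set_gripper(0,30);print("grip",bot.current_opening()*92,F())
bot.line_to((*g,.004),max_speed=.1)
e=np.array([.4567,.0708])
bot.line_to(T(e-.015*u(b),.004),down_best(b-np.pi/2),max_speed=.22)
bot.line_to(T(e-.015*u(b),-.0036),max_speed=.08);print(F(),bot.current_clock())
bot.line_to(T(e+.050*u(b),-.0036),max_speed=.1);print(.05,F())
for d in (.055,.058,.060,.062,.064):
    bot.line_to(T(e+d*u(b),-.0036),max_speed=.05);f=F();print(d,f)
    if -f[1]>4:break
bot.hold(.2)
print("clk",bot.current_clock(),bot.current_ee_pos())
E
```

```text
grip 15.893143175563566 [-1.6 -0.2  3.3]
[ 1.1 -0.2  0.5] 49.1083
0.05 [-0.1  0.9  0.2]
0.055 [-0.1  0.9  0.2]
0.058 [-1.1 -5.7 -0.2]
clk 50.6083 [ 0.45587571  0.03552934 -0.00360193]
```

```bash
python3 - <<'E'
from h import *
bot.set_gripper(.5);p=np.array(bot.current_ee_pos());bot.line_to(p+[0,0,.09],max_speed=.3)
P,r=lever(-.095,.22,lift=.001);z=Ro.from_rotvec(r).as_matrix()[:,2]
bot.goto(P-.07*z,r);bot.line_to(P,max_speed=.15);bot.set_gripper(0,40)
print("grip",bot.current_opening()*92,F(),bot.current_clock())
bot.line_to(*lever(-.125,.22,lift=.001),max_speed=.06);print(F())
for yw in (.11,0):
    bot.line_to(*lever(-.125,yw,lift=.001),max_speed=.1);print(yw,F())
for ph in (-.06,0,.08,.16,.25):
    bot.line_to(*lever(ph,lift=.002),max_speed=.1);print(ph,F())
print(bot.current_clock(),bot.current_opening()*92)
E
```

```text
grip 23.372886822407118 [0.1 0.6 3.5] 53.475
[-0.3  1.   6.3]
0.11 [-1.3 -0.8  5.5]
0 [-2.1 -0.3  5.4]
-0.06 [-1.7 -3.6  5.3]
0 [ 0.4 -0.1 -2. ]
0.08 [-0.1 -0.1 -2.8]
0.16 [ 0.6  0.5 -3.2]
0.25 [-0.9 -0.2 -3.3]
55.4917 23.310843451444722
```

```bash
python3 - <<'E'
from h import *
y=np.radians(13.4);o=(.4717,-.3794)
bot.line_to(*lever(.25,s=.205,lift=.004),max_speed=.15);print(F())
bot.line_to(*lever(.25,s=.215,lift=.08),max_speed=.25)
bot.goto(*flat(*o,y,.06));bot.line_to(flat(*o,y,.0005)[0],max_speed=.12);print(F())
bot.set_gripper(.6);p=np.array(bot.current_ee_pos());bot.line_to(p+[0,0,.15],max_speed=.3)
print(bot.current_clock())
bot.goto((.5,-.2,.3),down_best(0));bot.hold(.1)
import pickle
d={n:snap("fin_"+n,n) for n in("wrist","top","scene")};pickle.dump(d,open("fin.pkl","wb"));print(bot.current_clock())
# numeric checks: white slab near edge, shim orange, bar
c=d["wrist"];hsv=cv2.cvtColor(c["pixels"],cv2.COLOR_BGR2HSV)
m=cv2.inRange(hsv,(8,150,90),(24,255,255));m[225:]=0
for k in cv2.findContours(m,0,2)[0]:
    if cv2.contourArea(k)>150:
        r=cv2.minAreaRect(k);print("orange",np.round(r[0]),np.round(r[1]),ray(c,r[0],.01).round(3))
for n in("top",):
    t=cv2.imread("pics/top0.png").astype(int);df=np.abs(d[n]["pixels"].astype(int)-t).max(2)
    for nm,(a,b,e,f) in dict(bowl=(120,165,368,412),tub=(150,188,195,230),scraper=(225,270,193,245),slab=(178,250,248,322),bar=(180,262,435,468)).items():print(nm,np.mean(df[a:b,e:f]>40).round(3))
E
```

```text
[-0.2  0.2 -3.6]
[ 0.1  0.1 -2.5]
59.6333
60.9
orange [184. 151.] [37. 58.] [ 0.298 -0.179  0.01 ]
orange [362.   5.] [ 8. 33.] [0.557 0.015 0.01 ]
orange [286.   4.] [ 9. 37.] [0.454 0.016 0.01 ]
bowl 0.0
tub 0.0
scraper 0.0
slab 0.046
bar 0.732
```

```bash
python3 - <<'E'
from h import *
import pickle
d=pickle.load(open("fin.pkl","rb"));c=d["scene"];a=cv2.imread("pics/scene0.png")
def bar(im):  # handle hue blob and bright blade
    roi=im[225:300,150:240];h=cv2.cvtColor(roi,cv2.COLOR_BGR2HSV)
    w=cv2.inRange(h,(5,110,40),(16,255,190));b=cv2.inRange(h,(0,0,100),(179,45,255))
    o=[]
    for m in(w,b):
        k=max(cv2.findContours(m,0,2)[0],key=cv2.contourArea);r=cv2.minAreaRect(k);o.append((np.round(np.add(r[0],(150,225)),1).tolist(),np.round(r[1],1).tolist(),round(r[2])))
    return o
print(bar(a));print(bar(c["pixels"]))
# slab top rim in scene: three visible corners of the white top -> heights predicted for level / leaning
def quad(im):
    h=cv2.cvtColor(im[140:225,290:410],cv2.COLOR_BGR2HSV);m=cv2.inRange(h,(0,0,185),(179,40,255))
    k=max(cv2.findContours(m,0,2)[0],key=cv2.contourArea);r=cv2.approxPolyDP(cv2.convexHull(k),4,True)[:,0]+[290,140];return r.tolist()
print(quad(a),quad(c["pixels"]))
e=np.array([.5017,.0674]);ux=np.array([.03,1]);uy=np.array([-1,.03])
for nm,zn,zf in(("lean",.054,.067),("level",.066,.066)):
    print(nm,[proj(c,[*(e+ux*x+uy*s),z]).round(1).tolist() for x,s,z in((0,-.1,zn),(0,.1,zn),(.2,.1,zf),(.2,-.1,zf))])
E
```

```text
[([192.6, 244.7], [39.4, 100.6], 63), ([211.0, 277.0], [39.6, 8.4], 37)]
[([194.5, 262.0], [74.0, 89.0], 90), ([211.0, 276.5], [40.2, 8.4], 37)]
[[378, 160]] [[388, 158], [365, 160]]
lean [[345.2, 202.9], [306.3, 173.4], [354.0, 153.5], [395.4, 178.5]]
level [[345.4, 199.5], [306.2, 170.2], [354.0, 153.8], [395.4, 178.8]]
```

```bash
python3 - <<'E'
from h import *
import pickle
c=pickle.load(open("fin.pkl","rb"))["scene"]["pixels"];a=cv2.imread("pics/scene0.png");l=cv2.imread("pics/traps.png")
g=lambda x:cv2.cvtColor(x,cv2.COLOR_BGR2GRAY)
for n,im in(("final",c),("trapped",l)):
    o=[]
    for x in range(312,342,4):
        # bottom of bright top: strongest vertical drop
        f=lambda I:(lambda p:np.argmin(np.gradient(cv2.resize(p[:,None],(1,len(p)*4),interpolation=cv2.INTER_CUBIC)[:,0]))/4)(cv2.GaussianBlur(g(I)[165:212,x-1:x+2].mean(1).astype(np.float32)[:,None],(1,3),0)[:,0])
        o.append(f(im)-f(a))
    print(n,o)
bot.job_done()
E
```

```text
final [np.float64(-4.0), np.float64(25.75), np.float64(-3.25), np.float64(-3.25), np.float64(-3.0), np.float64(-3.0), np.float64(-3.0), np.float64(-2.25)]
trapped [np.float64(-10.0), np.float64(25.0), np.float64(-3.25), np.float64(-4.25), np.float64(-4.0), np.float64(-3.25), np.float64(-3.0), np.float64(-3.0)]
the job is handed in; nothing more can be done
```

The job is handed in, with about 61 s on the robot clock out of 72. My checks suggest it worked, but no verdict was reported.

**What I did**
- **Lever:** I levered the slab up over the ridge, pressing with about 9 N, and swung the handle under the keeper. After I let go, a picture showed the edge still up.
- **Shim:** I pushed the orange shim in until its upstand met the slab's edge at about 6 N. Its front was then about 57 mm inside the edge and about 45 mm from the slab's middle line.
- **Bar:** I freed the bar, let the slab down on the shim and laid the bar back at its starting place.

**A problem on the way:** my first grasp of the bar closed on nothing. The real finger ends sit about 23.5 mm short of the reported TCP, so I had been gripping too high. Finding this with probes and test grasps took about 28 s, and I corrected for it afterwards. One side effect is that the first trip to the stand was made without the bar.

**Last checks**
- **Slab:** its near edge came up about 3 px in the scene view, where 3.3 px is expected when level. One of the eight columns (+25.75 px) was a clear outlier, and my separate slab-corner check failed. This method barely tells level from the trapped position, which showed 3 to 4 px. The clearer sign that the slab came down is that the load on the bar vanished as I raised the handle.
- **Bar:** the blade is within 1 px of its starting place. The handle blob was not usable.
- **Top view of the bar:** this check disagreed, with 73% of the pixels changed. I think the arm was covering it, but I did not confirm that.
- **Bystanders:** the bowl, tub and scraper showed no change.

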